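Pull the block insert out of a dry-block heater

ROBOT

A 6-joint arm with a two-finger parallel gripper is mounted at the origin on a cart in front of the work surface, level with it; the furniture and walls round the work are solid. World frame = base frame: x ahead of the robot, y to its left, z up, the work surface at z = 0. Lengths are in m, angles in degrees, forces in N, time in s.
With the tool pointing down it reaches from about 0.325 to 0.85 m from the base axis. Payload 15.5 kg.
Tool frame: the origin (TCP) lies midway between the tips of the shut fingers; the grasp point (between the pads) lies 19 mm behind it; y points along the fingers, x is the direction in which the jaws open and shut, and the axes are right-handed (so a half turn about y gives the same grasp; the last joint's range is limited). The gripper opens to 91 mm and grips with 3 to 60 N. Pads are 32 mm wide; open, the fingers measure 118 mm over their backs; the gripper's body (76 mm by 178 mm) begins 60 mm behind the grasp point.
Start: joints at [-74.399, 28.281, 77.091, -0, 74.628, -5.472], TCP at [0.225, -0.583, 0.214] pointing down, gripper open.
Joint ranges: [-166.48, 166.48], [-47.26, 123.95], [12.59, 153.08], [-70.14, 250.14], [6.76, 159.57], [-176.63, 176.63]. Speed limits (degrees/s): [108.29, 108.29, 147.25, 172.46, 172.46, 172.46].

INTERFACE

Orientations are given as a 3x3 rotation matrix whose columns are the frame's x, y, z axes.
In Python, from bench import ctrl gives the robot as it stands. The module is installed in compiled form; this text tells all that it offers. Calls block until the motion is done:
- ctrl.goto(position, orientation): joint-space move of the TCP to a pose.
- ctrl.move_l(position, vel=0.15, ori=None, contact_N=None): straight line of the TCP; ori=None keeps the orientation; vel is the mean speed in m/s. With contact_N (N) it stops when the force on the tool has changed by that much, and returns True; else False.
- ctrl.movej(angles): joint-space move.
- ctrl.command_gripper(opening): opening from 0.0 (shut) to 1.0 (fully open); the grip force is fixed at half the most; returns when the fingers have stopped.
- ctrl.sleep(seconds).
- ctrl.ik(position, orientation): joint angles nearest the present ones, or None.
- ctrl.read_camera(name): name is "scene" or "side" or "wrist"; returns the picture (384x512x3 uint8, blue, green, red); there is no depth.
- ctrl.camera_params(name): a dict with "fx", "fy", "cx", "cy" (pixels), "D" ([k1, k2, p1, p2, k3] as OpenCV has them; the pictures are not rectified), "pose" (4x4, takes a point from camera to world coordinates); the wrist camera has in their place "T_tool_cam" (4x4, takes a point from camera to tool coordinates, whose origin is the TCP and whose axes are the tool frame's). Camera axes: x right, y up, looking along -z (the intrinsics and any distortion apply to the point x, -y, -z); pixel columns grow to the right and rows downward; lengths in m; the calibration is good to about 2 mm. A picture is of the moment at which its call begins: read the wrist's pose just before it. camera_params takes no time and is no camera call.
A pose or a line that the arm cannot do raises ctrl.MotionError and nothing moves.
- ctrl.sign_off(): hands the job in, once; it reports no verdict.
Readings, each from a call of its own:
- ctrl.current_t(): time.
- ctrl.current_q(): joint angles.
- ctrl.current_dq(): joint speeds.
- ctrl.current_effort(): joint torques, N m.
- ctrl.current_tool_pos(): TCP position.
- ctrl.current_eef_rot(): TCP orientation.
- ctrl.current_contact_force(): force on the tool from outside, world axes, zero at the start.
- ctrl.current_wrist_torque(): the same for the moment, N m.
- ctrl.current_grip_width(): opening from 0.0 (shut) to 1.0 (fully open).
Only numpy, scipy, OpenCV 4.12 (cv2) and the standard library are available. Lean on these libraries where they do the work, as an engineer would, in place of code of your own. Each camera call takes 0.05 s, during which the arm holds its last target.

TASK

Free the metal block in the dry-block heater by pulling the lock rod at its front out to the middle of its three clicks. Then take the T-handled puller from its cradle, stand it in the socket on top of the block, screw it in clockwise until it stops, pull the block straight up out of the heater and set it down gently, upright, in the middle of the white tile. Leave the puller screwed in and the lock rod at its middle click, and knock nothing over.

Things in the scene. Friction and masses are not known exactly. Their poses are not given: they have to be found in the camera images.
- heater: White dry-block heater, 150 x 150 x 96 mm high, fixed to the bench. Origin: centre of its underside; x axis points from its front (the side with panel and lock rod) to its back, z up. A 64 x 80 mm well (x, y) in the middle of its top holds the metal block.
- lock_rod (a joint): Lock rod sliding out of the heater's front along the heater's -x. 0 = in (its tip locks the block), 0.015 m = middle click (block free), 0.030 m = fully out. A spring detent holds it at each click and draws it there from up to 6 mm away; about 7 N takes it out of a click.
- lock_knob (a point): Centre of the black grip on the outer end of the lock rod: an upright rounded block, 16 mm (along the rod) x 24 mm (across) x 30 mm high, 48 mm above the bench. Its rear face is 42 mm clear of the heater's front when the rod is in. Axes as the heater's.
- insert: Loose aluminium block, 60 x 76 x 64 mm high (x, y, z), 0.3 to 0.6 kg, in the well with 2 mm of play all round, its top 2 mm below the heater's top; two black dots at each end of its top. Origin: centre of its underside. At the start its axes are the heater's.
- insert_socket (a point): Mouth of the socket in the block's top face, at its centre; axes as the block's. A round hole of 17.8 mm with two entry slots, 11.5 mm wide, reaching 19 mm from the centre along +x and -x. Below the 8 mm thick lip is a chamber, its floor 30 mm down. Stops in it let the puller turn only clockwise (seen from above), 90 to 98 degrees; ramps under the lip then hold its lugs.
- puller_grip (a point): Middle of the free square shank (14 x 14 mm) of the steel T-handled puller, 140 mm long, about 0.16 kg. Axes are the puller's: z from tip to handle, y along the T-handle and the lugs. The tip is 82 mm along -z, the handle's centre 48 mm along +z. At the start it lies in the cradle, tip sloping 20 degrees down, handle level, z and y in the cradle's x-z plane and along its y.
- puller_collar (a point): Underside of the puller's round collar (32 mm across, 6 mm thick), on its axis, 26 mm from the tip and 56 mm from puller_grip. It rests on the block's top face when the lugs are in the socket. The lugs are a cross pin, 7 mm thick and 32 mm long along y, centred 15 mm below this point; the tip below is tapered. Axes as puller_grip.
- puller_handle (a point): Centre of the puller's T-handle: a flat-sided bar 76 mm long (y), 14 mm thick (x), 20 mm high (z). Axes as puller_grip. With the collar on the block it is 104 mm above the block's top face.
- cradle: Grey cradle fixed to the bench, base 170 x 84 x 8 mm, origin at the centre of its underside. The puller's tip points to its -x. One post is under the shank, 42 mm from the puller's tip, 40 mm wide with cheeks beside the shank; one is under the T-handle, 80 mm wide. Between them the shank is free for 65 mm, its middle (puller_grip) 60 mm above the bench.
- tile_top (a point): Centre of the top face of the square white ceramic tile, 130 x 130 mm, top 12 mm above the bench, fixed. Axes along its sides.
- crucible: White porcelain crucible, 43 mm across, 46 mm high; a bystander, not to be knocked over or pushed about. Origin: centre of its underside.
- weighing_bottle: Small glass weighing bottle, 41 mm across, 52 mm high; a bystander, not to be knocked over or pushed about. Origin: centre of its underside.
- dropper_1: Brown dropper bottle, 38 mm across, 108 mm high; a bystander, not to be knocked over or pushed about. Origin: centre of its underside.
- bottle_white: White plastic bottle, 67 mm across, 128 mm high; a bystander, not to be knocked over or pushed about. Origin: centre of its underside.

How it is judged (in metres and radians):
On the way, in this order (a step that is already met when the one before it is completed fails the run):
1. the lock rod is at its middle click, the block still in the well (value of joint lock_rod between 0.011 and 0.019 m and z of insert in the frame of heater below 0.036 m), for 0.2 s.
2. the puller stands in the block's socket with its collar down and has been turned at least 57 degrees, the block still down in the well (horizontal distance between puller_handle and insert_socket below 0.016 m and angle between the z axis of puller_handle and the z axis of insert, either way round below 0.12 rad and z of puller_handle in the frame of insert between 0.162 and 0.1725 m and angle between the y axis of puller_handle and the x axis of insert, either way round above 1 rad and z of insert in the frame of heater below 0.04 m), for 0.1 s.
3. the block is lifted clear of the heater on the puller (z of insert in the frame of heater above 0.1 m and horizontal distance between puller_handle and insert_socket below 0.03 m), for 0.1 s.
At the end, for the whole second after the job is handed in: The block stands upright (within 3 degrees) and at rest on the tile, its centre within 25 mm of the tile's centre, with the puller still in its socket, upright, collar down and turned at least 57 degrees from the entry slots; the lock rod is at its middle click (11 to 19 mm out) (value of joint lock_rod between 0.011 and 0.019 m and horizontal distance between puller_handle and insert_socket below 0.016 m and angle between the z axis of puller_handle and the z axis of insert, either way round below 0.12 rad and z of puller_handle in the frame of insert between 0.162 and 0.1725 m and angle between the y axis of puller_handle and the x axis of insert, either way round above 1 rad and horizontal distance between insert and tile_top below 0.025 m and z of insert in the frame of tile_top between -0.003 and 0.004 m and angle between insert's own z axis and vertical below 0.06 rad and linear speed of each of insert, insert below 0.02 m/s); the robot touches nothing.
It fails at once if a bystander is knocked over or pushed more than 40 mm (distance of any of crucible, weighing_bottle, dropper_1, bottle_white from where it was at the start of the episode above 0.04 m or angle between any of crucible, weighing_bottle, dropper_1, bottle_white's own z axis and vertical above 0.5 rad).
It fails at once if the block is dropped or slammed down (faster than 0.4 m/s close above the tile) (z of insert in the frame of tile_top below 0.03 m and horizontal distance between insert and tile_top below 0.09 m and linear speed of insert above 0.4 m/s).
It fails at once if the block is tipped over (more than 35 degrees) (angle between insert's own z axis and vertical above 0.6 rad).
It also fails if it takes over 64 s, if anything falls off the work surface, if the arm or the gripper's body presses on something with over 40 N, if the wrist force passes 120 N, or if a joint passes its speed limit or range.

## Working session

There is one attempt and no reset: what is moved stays moved. The work goes in short steps, each a Python script; the robot and the scene stay as the last script left them, time stands still between calls to the robot, and variables do not carry over. Pictures are saved under pics/ and viewed, and the job is handed in when it is done.

```bash
mkdir -p pics
cat > h.py <<'E'
import numpy as np, cv2
from bench import ctrl
def snap(n,f):
    im=ctrl.read_camera(n); cv2.imwrite('pics/'+f,im); return im
def campose(n):
    p=ctrl.camera_params(n)
    if 'pose' in p: return p,np.array(p['pose'])
    T=np.eye(4);T[:3,:3]=ctrl.current_eef_rot();T[:3,3]=ctrl.current_tool_pos()
    return p,T@np.array(p['T_tool_cam'])
def K(p): return np.array([[p['fx'],0,p['cx']],[0,p['fy'],p['cy']],[0,0,1.]])
def ray(P,uv):
    p,T=P
    q=cv2.undistortPoints(np.array(uv,float).reshape(-1,1,2),K(p),np.array(p['D'],float)).reshape(-1,2)
    d=np.c_[q[:,0],-q[:,1],-np.ones(len(q))]
    return T[:3,3],d@T[:3,:3].T
def onz(P,uv,z):
    o,d=ray(P,uv); return o+d*((z-o[2])/d[:,2])[:,None]
def proj(P,X):
    p,T=P; X=np.array(X,float).reshape(-1,3)
    c=(X-T[:3,3])@T[:3,:3]; c=c*[1,-1,-1]
    return cv2.projectPoints(c,np.zeros(3),np.zeros(3),K(p),np.array(p['D'],float))[0].reshape(-1,2)
def tri(P1,u1,P2,u2):
    o1,d1=ray(P1,u1);o2,d2=ray(P2,u2)
    out=[]
    for a,b in zip(d1,d2):
        s=np.linalg.lstsq(np.c_[a,-b],o2-o1,rcond=None)[0]
        x,y=o1+a*s[0],o2+b*s[1]; out.append(np.r_[(x+y)/2,np.linalg.norm(x-y)])
    return np.array(out)
E
python3 - <<'E'
from h import *
for n in('scene','side','wrist'):
    snap(n,n+'0.png'); p,T=campose(n); print(n,p['fx'],p['cx'],p['cy'],p['D']);print(T.round(3))
print(ctrl.current_t(),ctrl.current_eef_rot())
print(np.array(ctrl.camera_params('wrist')['T_tool_cam']).round(3))
E
```

```text
scene 409.2362027752141 258.29832251685156 189.38369860648567 [-0.12542769  0.          0.          0.          0.        ]
[[-0.805  0.418 -0.42   0.01 ]
 [-0.592 -0.542  0.596  0.903]
 [ 0.021  0.729  0.684  0.917]
 [ 0.     0.     0.     1.   ]]
side 399.04195951867683 251.3819070911305 190.6034599771727 [-0.03814704  0.          0.          0.          0.        ]
[[-0.946  0.147 -0.29   0.262]
 [-0.325 -0.387  0.863  0.967]
 [ 0.015  0.91   0.414  0.467]
 [ 0.     0.     0.     1.   ]]
wrist 286.8074607099099 251.38179594069237 188.48294293057052 [-0.03822467  0.          0.          0.          0.        ]
[[ 0.36   0.892  0.273  0.302]
 [-0.933  0.345  0.103 -0.553]
 [-0.002 -0.291  0.957  0.384]
 [ 0.     0.     0.     1.   ]]
0.15 [[ 3.59568411e-01 -2.43429897e-04  9.33118695e-01]
 [-9.33118308e-01  8.53144253e-04  3.59568485e-01]
 [-8.83614571e-04 -9.99999606e-01  7.96148300e-05]]
[[ 1.    -0.001  0.001 -0.   ]
 [ 0.001  0.291 -0.957 -0.17 ]
 [ 0.     0.957  0.291  0.083]
 [ 0.     0.     0.     1.   ]]
```

View pics/scene0.png

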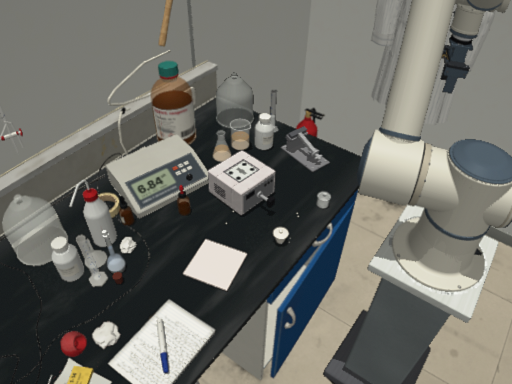

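View pics/side0.png

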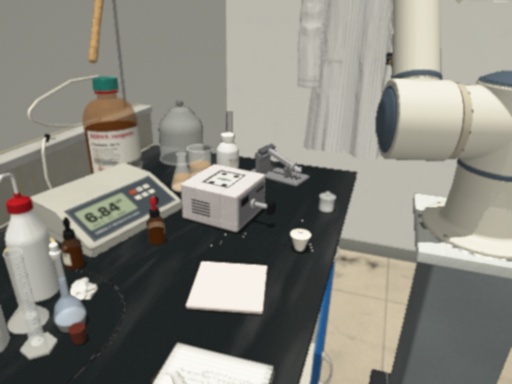

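View pics/wrist0.png

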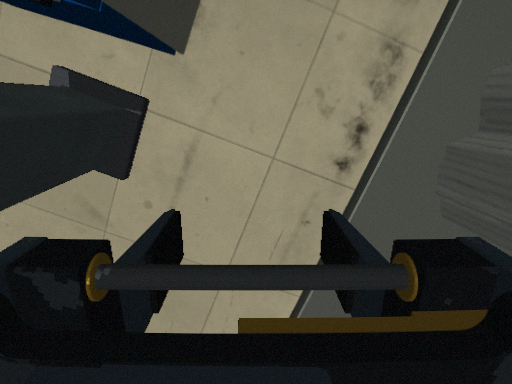

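The scene view shows the heater near (242,182), the knob (267,200), the cradle (305,148), the tile (215,264), the crucible (281,235) and the weighing bottle (323,200). I'll zoom in.

Run:
```python
import cv2
a=cv2.imread('pics/scene0.png')[115:295,170:350]; cv2.imwrite('pics/sz.png',cv2.resize(a,None,fx=3.3,fy=3.3,interpolation=cv2.INTER_CUBIC))
a=cv2.imread('pics/side0.png')[130:330,140:360]; cv2.imwrite('pics/dz.png',cv2.resize(a,None,fx=3,fy=3,interpolation=cv2.INTER_CUBIC))
from h import *
P=campose('scene')
print(onz(P,[(211,163),(242,152),(275,180),(243,200)],.096))
print(onz(P,[(200,240),(246,253),(224,290),(183,272)],.012))
print(onz(P,[(283,242),(323,206),(263,148),(184,212)],.0))
```

```text
[[0.70387522 0.1810849  0.096     ]
 [0.66136064 0.07724822 0.096     ]
 [0.49888002 0.12387974 0.096     ]
 [0.52258612 0.25014818 0.096     ]]
[[0.57256426 0.38659723 0.012     ]
 [0.43986549 0.34361544 0.012     ]
 [0.41154521 0.47342942 0.012     ]
 [0.53411311 0.49696926 0.012     ]]
[[ 3.84876990e-01  2.39681614e-01  0.00000000e+00]
 [ 3.65490517e-01  4.09858493e-02  0.00000000e+00]
 [ 6.91335343e-01 -8.55368190e-02  1.11022302e-16]
 [ 6.94567909e-01  3.26758423e-01  1.11022302e-16]]
```

View pics/sz.png

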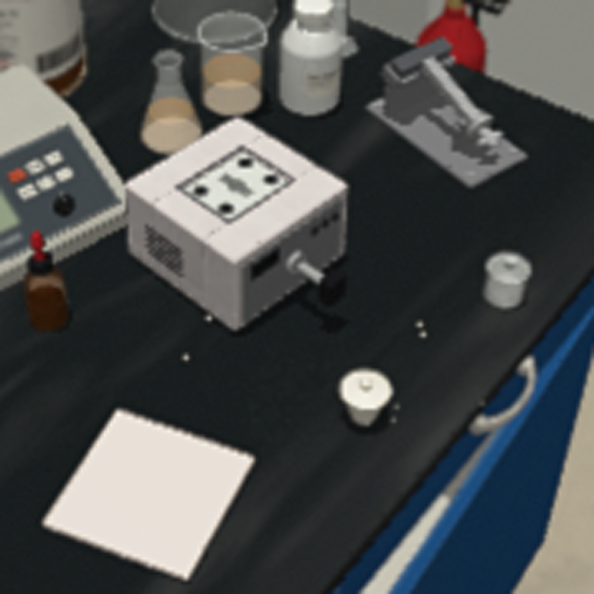

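View pics/dz.png

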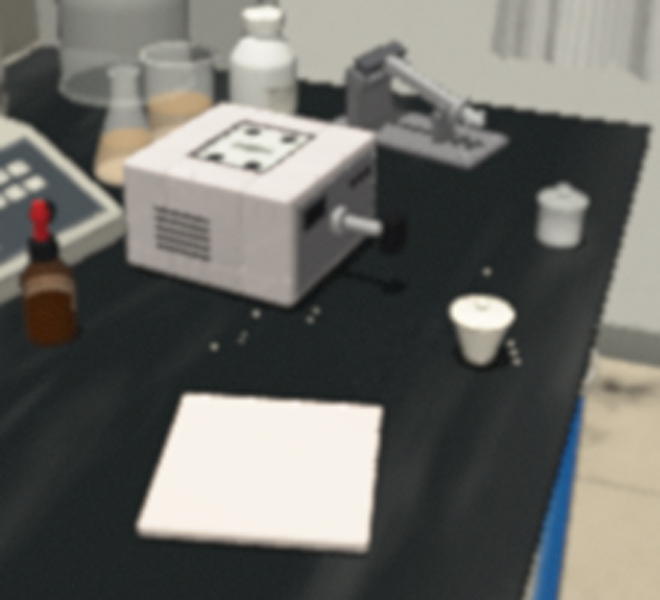

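Run:
```python
from h import *
P=campose('scene');S=campose('side')
z=lambda l:[(170+a/3.3-.35,115+b/3.3-.35) for a,b in l]
y=lambda l:[(140+a/3-.33,130+b/3-.33) for a,b in l]
H=onz(P,z([(127,187),(240,120),(347,187),(238,257)]),.096);print(H,H.mean(0))
H=onz(S,y([(127,168),(220,105),(377,141),(294,197)]),.096);print(H,H.mean(0))
H=onz(P,z([(119,409),(253,459),(187,577),(44,524)]),.012);print(H,H.mean(0))
H=onz(S,y([(183,394),(382,404),(368,547),(138,530)]),.012);print(H,H.mean(0))
print('knob',onz(P,z([(332,283)]),.048),onz(S,y([(393,233)]),.048))
print('cradle base',onz(P,z([(526,154),(472,185),(368,105)]),.008), onz(S,y([(508,140),(470,164)]),.008))
print('cruc,wb,drop',onz(P,z([(366,420),(507,300),(48,325)]),0),onz(S,y([(482,358),(560,240),(52,338)]),0))
print('bw',onz(P,z([(310,105)]),0))
print('beaker',onz(P,z([(232,105),(172,140)]),0))
```

```text
[[0.68436486 0.21669265 0.096     ]
 [0.6636023  0.07238859 0.096     ]
 [0.52217756 0.0912093  0.096     ]
 [0.5443724  0.22796679 0.096     ]] [0.60362928 0.15206433 0.096     ]
[[0.67953287 0.22524722 0.096     ]
 [0.66841579 0.07553949 0.096     ]
 [0.51650771 0.10486095 0.096     ]
 [0.54162858 0.2287055  0.096     ]] [0.60152124 0.15858829 0.096     ]
[[0.56312473 0.37269053 0.012     ]
 [0.43758873 0.34513678 0.012     ]
 [0.40777824 0.46862934 0.012     ]
 [0.53092832 0.50038054 0.012     ]] [0.484855  0.4217093 0.012    ]
[[0.56511105 0.37346522 0.012     ]
 [0.43839415 0.33885649 0.012     ]
 [0.40606311 0.47166128 0.012     ]
 [0.53133031 0.50263926 0.012     ]] [0.48522465 0.42165556 0.012     ]
knob [[0.48629225 0.16316349 0.048     ]] [[0.48281116 0.16732137 0.048     ]]
cradle base [[ 0.45596422 -0.15884267  0.008     ]
 [ 0.47583823 -0.07857976  0.008     ]
 [ 0.63822513 -0.12550961  0.008     ]] [[ 0.45360989 -0.1499399   0.008     ]
 [ 0.47587764 -0.0764832   0.008     ]]
cruc,wb,drop [[ 3.90674781e-01  2.43722382e-01 -1.11022302e-16]
 [ 3.65742909e-01  3.87142654e-02  0.00000000e+00]
 [ 6.90729028e-01  3.29895092e-01  1.11022302e-16]] [[ 3.92188126e-01  2.43408751e-01 -5.55111512e-17]
 [ 3.69684281e-01  3.78812460e-02  0.00000000e+00]
 [ 6.93321257e-01  3.26605725e-01  0.00000000e+00]]
bw [[ 0.69506276 -0.0944162   0.        ]]
beaker [[ 7.63906409e-01 -4.07884763e-02  1.11022302e-16]
 [ 7.76544379e-01  4.80696240e-02  0.00000000e+00]]
```

```bash
cat >> h.py <<'E'
def R(h,el=-90):
    """tool heading h (deg), y elevation el (deg); tool z = up-ish/forward"""
    h,e=np.radians([h,el]); f=np.array([np.cos(h),np.sin(h),0]);u=np.array([0,0,1.])
    y=np.cos(e)*f+np.sin(e)*u; z=-np.sin(e)*f+np.cos(e)*u
    return np.c_[np.cross(y,z),y,z]
E
python3 - <<'E'
from h import *
print(ctrl.ik([.50,.08,.30],R(-8)))
# insertion candidates
for h in (82,-98):
  for el in (-20,-30,-40):
    g=np.array([.6025,.155,.15+.03]); Rr=R(h,el)
    print(h,el,ctrl.ik(g+.019*Rr[:,1],Rr),ctrl.ik(g+.019*Rr[:,1]+[0,0,.1],Rr))
for el in(-90,-100,-110):
    Rr=R(-16,el);g=np.array([.548,-.142,.06]); print(ctrl.ik(g+.019*Rr[:,1],Rr),ctrl.ik(g+.019*Rr[:,1]+[0,0,.15],Rr))
ctrl.goto([.50,.08,.30],R(-8))
P=campose('wrist');im=snap('wrist','w1.png');print(ctrl.current_t(),ctrl.current_q())
E
```

```text
[ 2.33072670e+00  1.40395872e+01  8.59686378e+01 -2.54444375e-14
  7.99917750e+01  1.00330727e+02]
82 -20 [-21.44487611  46.29959827  95.42500522  67.24268968  82.347772
 -52.56370014] [-21.44487611  37.10059595  93.18108564  66.24800538  86.87853426
 -42.00638612]
82 -30 [-19.05392889  41.18834099  94.96164216  61.258905    75.78589594
 -45.46110693] [-19.05392889  32.58801873  91.39261162  59.16313674  81.84989546
 -34.69983567]
82 -40 [-15.76419837  36.80775897  93.86650625  53.82763382  70.09556709
 -36.94449944] [-15.76419837  28.88736073  89.13334883  50.93561188  77.84148563
 -26.52295712]
-98 -20 [  31.47754679   57.87371149   59.18339011  -51.52913314  112.11515515
 -137.90064651] [  31.47754679   51.5069558    57.02135972  -54.66936136  117.24407651
 -145.404965  ]
-98 -30 [  30.08015725   53.1270402    61.5984261   -45.17355785  106.02335991
 -138.06343892] [  30.08015725   47.18133565   58.16051983  -47.55270978  112.50783392
 -145.2541741 ]
-98 -40 [  28.08991978   48.4526332    64.40280945  -38.88513677   99.56405785
 -139.0379923 ] [  28.08991978   42.86770883   59.83430827  -40.44235709  107.38925754
 -145.6972606 ]
[-20.57060906  36.37260664  95.2518496    0.          48.37554376
  85.42939094] [-20.57060906  24.91587623  87.24550511   0.          67.83861866
  85.42939094]
[-20.14457948  40.06281051  86.75910264  -0.80595292  63.15474526
  86.2821448 ] [-20.14457948  29.71930035  79.22461597  -0.72799147  81.03117026
  86.03166926]
[-19.80114743  44.60408887  78.33580921  -1.3332846   77.02297751
  86.72693124] [-19.80114743  34.99863429  71.45316625  -1.30166456  93.50677682
  86.34784511]
2.7583 [ 2.27305974e+00  1.40558428e+01  8.59637422e+01 -5.12587866e-03
  7.99868649e+01  1.00313687e+02]
```

View pics/w1.png

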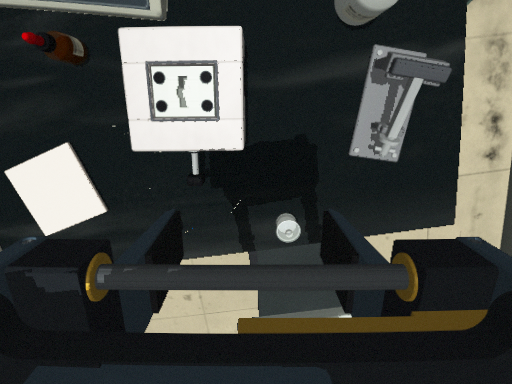

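The wrist view shows the heater top at (120–243, 27–150) with the block's dots near (160,76), (206,76), (161,105) and (208,105). The knob is near (195,172), and the cradle covers about (350–452, 45–162). The measurements follow.

Run:
```python
from h import *
P=campose('wrist');im=cv2.imread('pics/w1.png');g=cv2.cvtColor(im,cv2.COLOR_BGR2GRAY)
sub=(g[66:116,152:216]<80).astype(np.uint8)
n,l,s,c=cv2.connectedComponentsWithStats(sub)
D=[c[i]+[152,66] for i in range(1,n) if 50<s[i,4]<200]
print([(s[i],c[i]+[152,66]) for i in range(1,n) if s[i,4]>20])
if len(D)==4:
    W=onz(P,D,.094);print(W,W.mean(0))
# heater top
m=(g[10:160,100:260]>150).astype(np.uint8); m=cv2.morphologyEx(m,cv2.MORPH_CLOSE,np.ones((7,7)))
cs=cv2.findContours(m,0,1)[0]; k=max(cs,key=cv2.contourArea)
k=k+[[[100,10]]]; print(cv2.boundingRect(k)); q=cv2.approxPolyDP(cv2.convexHull(k),6,True).reshape(-1,2);print(q); W=onz(P,q,.096);print(W, W.mean(0))
# tile
m=(g[130:250,0:115]>150).astype(np.uint8);k=max(cv2.findContours(m,0,1)[0],key=cv2.contourArea)+[[[0,130]]]
q=cv2.approxPolyDP(cv2.convexHull(k),6,True).reshape(-1,2);W=onz(P,q,.012);print(q,W,W.mean(0))
a=im[30:180,330:480];cv2.imwrite('pics/c1.png',cv2.resize(a,None,fx=4,fy=4,interpolation=cv2.INTER_CUBIC))
a=im[50:200,130:280];cv2.imwrite('pics/k1.png',cv2.convertScaleAbs(cv2.resize(a,None,fx=4,fy=4,interpolation=cv2.INTER_CUBIC),alpha=1.8))
```

```text
[(array([ 2,  6, 10, 11, 93], dtype=int32), array([158.58064516,  77.33333333])), (array([49,  6, 10, 11, 92], dtype=int32), array([205.48913043,  76.81521739])), (array([ 4, 35, 11, 11, 90], dtype=int32), array([161.01111111, 105.62222222])), (array([50, 34, 10, 11, 87], dtype=int32), array([206.71264368, 105.33333333]))]
[[0.62731449 0.17832383 0.094     ]
 [0.61938891 0.12066263 0.094     ]
 [0.59374141 0.18286455 0.094     ]
 [0.58568843 0.12530657 0.094     ]] [0.60653331 0.15178939 0.094     ]
(118, 26, 126, 134)
[[240  26]
 [242 149]
 [196 159]
 [133 150]
 [119  28]]
[[0.66911806 0.07003392 0.096     ]
 [0.52483744 0.08926243 0.096     ]
 [0.52024887 0.15156865 0.096     ]
 [0.5439265  0.23187539 0.096     ]
 [0.68851763 0.21233262 0.096     ]] [0.5893297 0.1510146 0.096    ]
[[ 67 143]
 [106 210]
 [ 45 235]
 [  5 171]] [[0.56211045 0.37326263 0.012     ]
 [0.4407305  0.34234802 0.012     ]
 [0.40932478 0.46800032 0.012     ]
 [0.53282017 0.49623505 0.012     ]] [0.48624647 0.4199615  0.012     ]
```

View pics/c1.png

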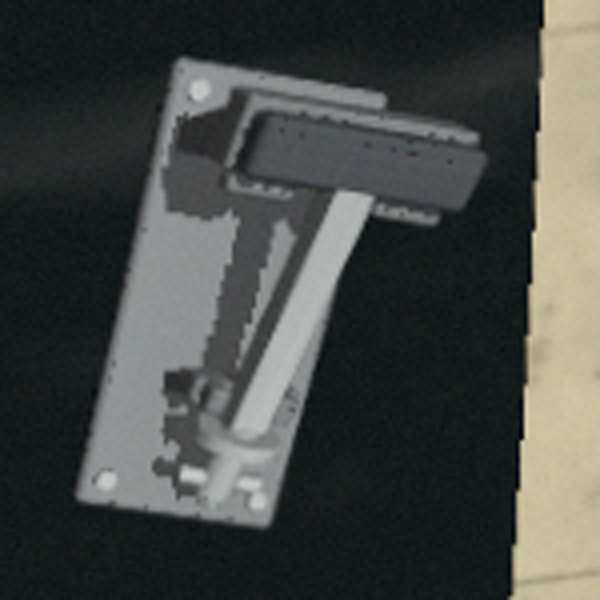

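View pics/k1.png

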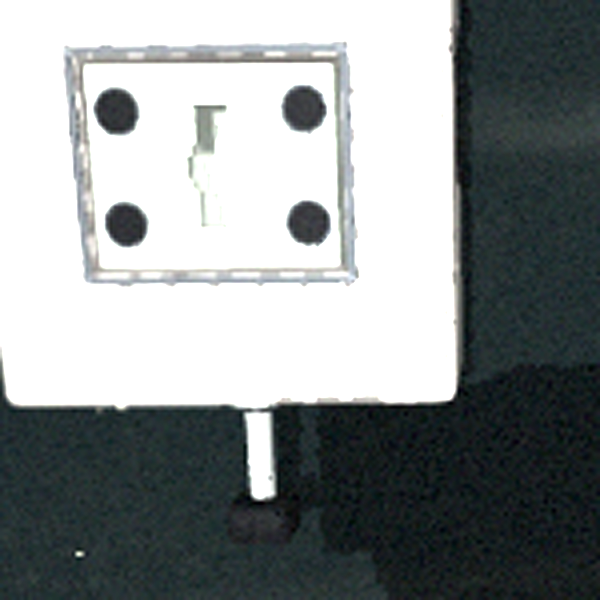

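Run:
```python
from h import *
P=campose('wrist')
c=lambda l:[(330+a/4-.38,30+b/4-.38) for a,b in l]
k=lambda l:[(130+a/4-.38,50+b/4-.38) for a,b in l]
W=onz(P,c([(178,58),(386,95),(268,526),(78,500)]),.008);print(W,W.mean(0))
print(np.linalg.norm(W-np.roll(W,1,0),axis=1), [np.degrees(np.arctan2(*(W[i]-W[j])[1::-1])) for i,j in((0,3),(1,2))])
H=onz(P,c([(252,112),(488,152),(470,212),(240,172)]),.083);print('handle',H,H.mean(0));print(np.linalg.norm(H-np.roll(H,1,0),axis=1))
s=onz(P,c([(348,195),(252,432)]),.066);print('shank-ish',s)
print('tip',onz(P,c([(215,503)]),.032))
print('knob',onz(P,k([(230,500),(298,500),(264,500),(264,540)]),.063),'socket',onz(P,k([(208,165)]),.094))
o,d=ray(P,c([(300,313)]));print(o)
```

```text
[[ 0.63911307 -0.12283276  0.008     ]
 [ 0.61667168 -0.20126535  0.008     ]
 [ 0.45638148 -0.15582494  0.008     ]
 [ 0.47802248 -0.07768059  0.008     ]] [ 0.54754718 -0.13940091  0.008     ]
[0.16729882 0.08157994 0.16660665 0.08108558] [np.float64(-15.65768368393571), np.float64(-15.827416346246753)]
handle [[ 0.61130804 -0.11468284  0.083     ]
 [ 0.5901132  -0.19112266  0.083     ]
 [ 0.57232757 -0.18589081  0.083     ]
 [ 0.59387158 -0.11058928  0.083     ]] [ 0.5919051 -0.1505714  0.083    ]
[0.01791054 0.07932381 0.01853918 0.07832283]
shank-ish [[ 0.58249938 -0.15494188  0.066     ]
 [ 0.50706995 -0.12185926  0.066     ]]
tip [[ 0.47497309 -0.1233366   0.032     ]]
knob [[0.49377958 0.17633109 0.063     ]
 [0.49028113 0.15160826 0.063     ]
 [0.49202847 0.16396142 0.063     ]
 [0.47704903 0.16694075 0.063     ]] socket [[0.60741044 0.15324321 0.094     ]]
[0.5826278  0.06849671 0.46994424]
```

```bash
python3 - <<'E'
from h import *
yaw=-7.7; xh=np.array([np.cos(np.radians(yaw)),np.sin(np.radians(yaw)),0])
k=np.array([.484,.1665,.031])
ctrl.goto(k+[0,0,.09],R(yaw))
print(ctrl.move_l(k,vel=.12,contact_N=8),ctrl.current_tool_pos())
ctrl.command_gripper(0.0)
print('w',ctrl.current_grip_width(),ctrl.current_contact_force())
ctrl.move_l(k-.0155*xh,vel=.04)
print(ctrl.current_contact_force(),ctrl.current_tool_pos())
ctrl.command_gripper(0.6)
print(ctrl.current_contact_force())
ctrl.move_l(k-.0155*xh+[0,0,.09],vel=.2)
print(ctrl.current_contact_force(),ctrl.current_t())
ctrl.goto([.50,.02,.30],R(-8))
snap('wrist','w2.png');print(ctrl.current_t())
E
python3 - <<'E'
import sys;sys.path.insert(0,'.')
from h import *
P=campose('wrist');im=cv2.imread('pics/w2.png')
np.save('w2T.npy',P[1])
q=proj(P,[[.482-.015,.168,.06]])[0].astype(int);print(q)
a=im[max(q[1]-110,0):q[1]+60,max(q[0]-90,0):q[0]+100];print(max(q[0]-90,0),max(q[1]-110,0));cv2.imwrite('pics/k2.png',cv2.convertScaleAbs(cv2.resize(a,None,fx=4,fy=4,interpolation=cv2.INTER_CUBIC),alpha=2))
E
```

```text
False [0.48450794 0.16650792 0.03167549]
w 0.26306695856967655 [ 0.31506275  9.92103412 -2.89556892]
[ 0.1530685  10.32960791 -3.52203196] [0.46914588 0.16938561 0.03101781]
[0.57911992 0.59306934 0.04411884]
[ 0.27328257  0.14143593 -0.28964426] 7.2833
8.2667
[158 194]
68 84
```

View pics/k2.png

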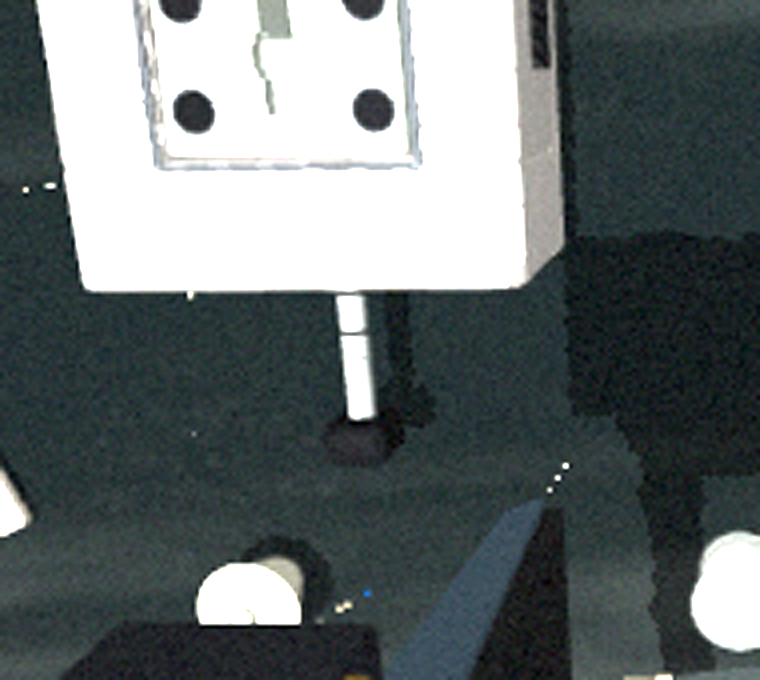

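Run:
```python
from h import *
P=campose('wrist')
print('knob rear edge/front',onz(P,[(68+362/4-.4,84+418/4-.4),(68+362/4-.4,84+464/4-.4)],.063), 'ref in .492 -> expect .477')
h=-15.7;el=-100;Rr=R(h,el);g=np.array([.5507,-.140,.061]);t=g+.019*Rr[:,1]
ctrl.goto(t-.09*Rr[:,1],Rr)
print(ctrl.move_l(t,vel=.12,contact_N=8),ctrl.current_tool_pos()-t)
ctrl.command_gripper(0.0)
print('w',ctrl.current_grip_width(),ctrl.current_contact_force())
ctrl.move_l(t+[0,0,.04],vel=.08)
print(ctrl.current_contact_force(),ctrl.current_grip_width(),ctrl.current_tool_pos()-t)
ctrl.move_l(t+[0,0,.20],vel=.25)
q=ctrl.current_q()
for el2 in(-30,):
    R2=R(82.3,el2); g2=np.array([.6066,.1513,.094+.082+.06]); print(q,ctrl.ik(g2+.019*R2[:,1],R2))
print(ctrl.current_t())
snap('scene','s3.png');snap('wrist','w3.png')
```

```text
knob rear edge/front [[0.47821291 0.16444031 0.063     ]
 [0.46055345 0.16866925 0.063     ]] ref in .492 -> expect .477
False [ 6.01814690e-04 -3.49806541e-05  7.98086085e-04]
w 0.14920297137160476 [-1.78734501 -4.87603493 -0.18252492]
[ 0.15572821  1.09405377 -0.76359526] 0.14977582032609482 [-4.24031389e-05  1.26087705e-04  4.00405710e-02]
[-19.85952935  27.31525194  75.27553041  -0.72145761  87.50438716
  85.9360033 ] [-19.23790469  36.56292895  92.33114815  59.59555677  79.68129016
 -39.18438136]
12.275
```

View pics/s3.png

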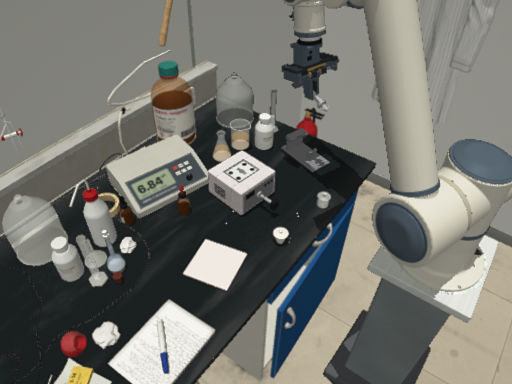

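View pics/w3.png

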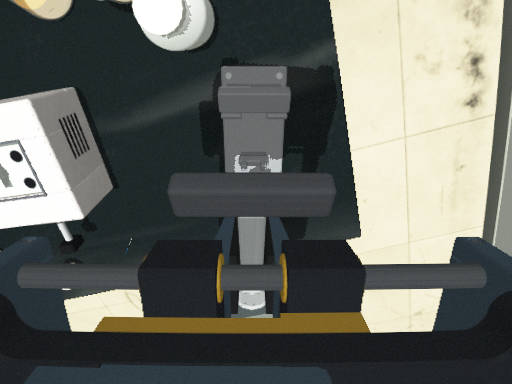

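Run:
```python
from h import *
R2=R(82.3,-30); g2=np.array([.6066,.1513,.094+.082+.10])
ctrl.goto(g2+.019*R2[:,1],R2)
g2[2]=.094+.082+.025
ctrl.move_l(g2+.019*R2[:,1],vel=.12)
print(ctrl.current_t(),ctrl.current_tool_pos()-(g2+.019*R2[:,1]),ctrl.current_eef_rot()-R2)
T=campose('wrist')[1];np.save('w4T.npy',T)
for n in('scene','side','wrist'):
    im=snap(n,n[0]+'4.png')
    P=campose(n); 
    for nm,o in(('tip',-.082),('collar',-.056),('handle',.048)): print(n,nm,proj(P,g2+[0,0,o]))
    if n!='wrist':
        q=proj(P,g2)[0].astype(int);a=im[q[1]-70:q[1]+70,q[0]-70:q[0]+70];print(q-70);cv2.imwrite('pics/%s4z.png'%n[:2],cv2.resize(a,None,fx=4,fy=4,interpolation=cv2.INTER_CUBIC))
```

```text
15.05 [ 2.29856147e-04 -3.49757712e-05  4.53167249e-04] [[-4.30782444e-06  2.63873511e-04 -3.95003936e-04]
 [-3.10541451e-05  1.76663194e-05 -3.89991559e-05]
 [ 4.64033935e-04  9.16387551e-05  5.27768840e-05]]
scene tip [[241.14296414 164.68243628]]
scene collar [[241.08497414 158.01564388]]
scene handle [[240.84894942 129.38601511]]
[170  73]
side tip [[223.63554625 169.5023325 ]]
side collar [[223.48688688 159.19457496]]
side handle [[222.87306829 115.55357922]]
[153  66]
wrist tip [[250.67514595 302.67910444]]
wrist collar [[250.6259983  289.00811465]]
wrist handle [[250.29162978 194.48004977]]
```

View pics/sc4z.png

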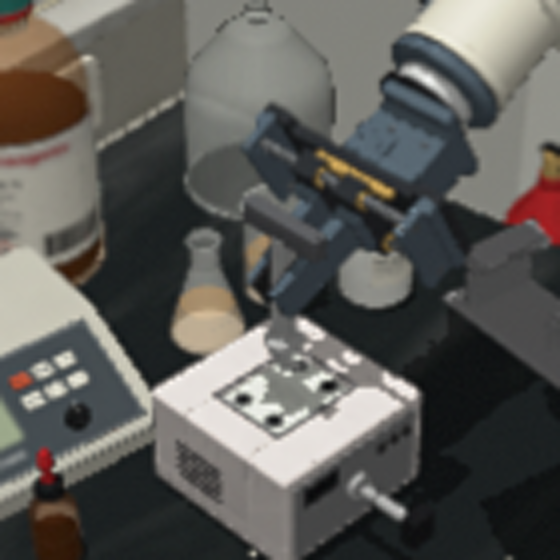

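View pics/si4z.png

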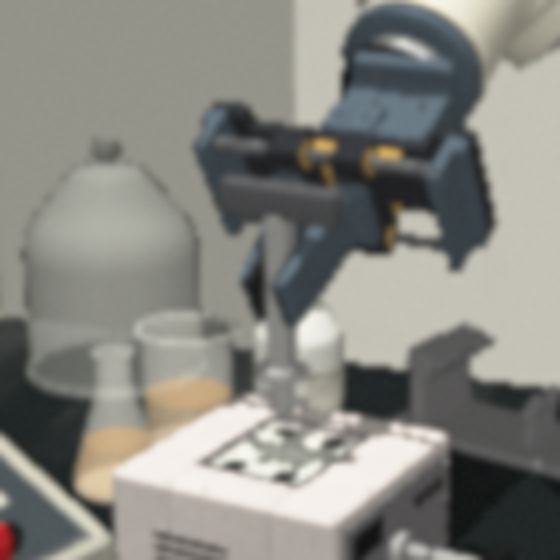

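View pics/w4.png

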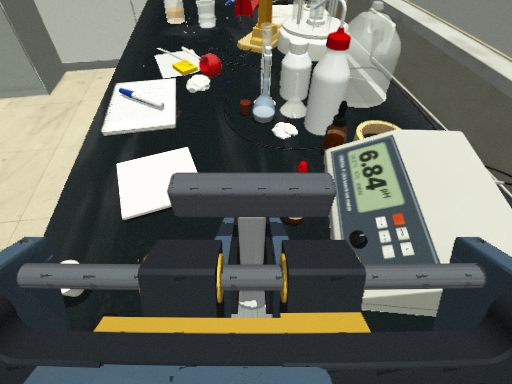

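The puller hangs upright over the socket. In the side view the tip is at about (224,170) and the handle at (224,116); in the scene view they are at about (242,164) and (241,129). All are within about 1 px of prediction, so I'm lowering it with contact sensing.

Run:
```python
from h import *
p=ctrl.current_tool_pos();f0=ctrl.current_contact_force();t0=ctrl.current_wrist_torque()
c=ctrl.move_l(p-[0,0,.056],vel=.03,contact_N=6)
print(c,ctrl.current_tool_pos()-p,ctrl.current_contact_force()-f0,ctrl.current_wrist_torque()-t0,ctrl.current_t())
im=snap('side','d5.png');a=im[66:206,153:293];cv2.imwrite('pics/d5z.png',cv2.resize(a,None,fx=4,fy=4,interpolation=cv2.INTER_CUBIC))
```

```text
True [ 6.93495100e-05  9.53395492e-05 -5.01326484e-02] [0.09377223 0.34243944 5.4198298 ] [ 0.86737669 -0.20227077 -0.09780488] 16.6667
```

View pics/d5z.png

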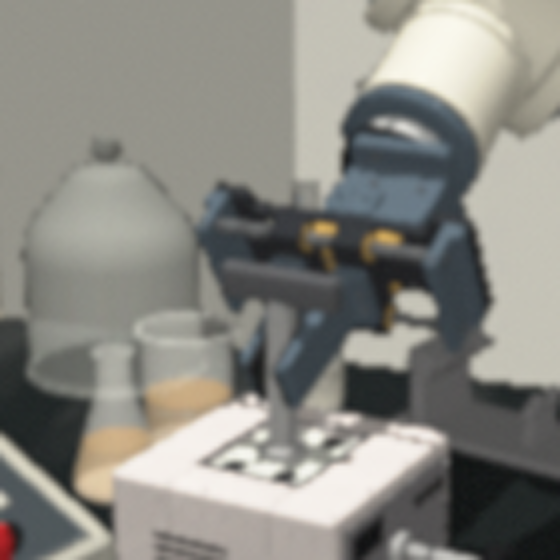

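Run:
```python
from h import *
ctrl.command_gripper(0.5)
print(ctrl.current_grip_width(),ctrl.current_contact_force())
Rr=R(82.3,-30);p=ctrl.current_tool_pos()
ctrl.move_l(p-.10*Rr[:,1],vel=.2)
ctrl.move_l(p-.14*Rr[:,1]+[0,0,.12],vel=.3)
snap('side','d6.png')
t=np.array([.6066,.1513,.179])
R3=R(172.3)
ctrl.goto(t+[0,0,.10],R3)
P=campose('wrist')
im=snap('wrist','w6.png');print(ctrl.current_t(),ctrl.current_q(),proj(P,[.6066,.1513,.208]))
```

```text
0.49791860179841063 [-0.49111786  0.43442905  0.54590721]
19.8083 [ 8.40298668e+00  2.54054292e+01  7.18210254e+01  7.13555047e-02
  8.29448938e+01 -7.37048334e+01] [[251.04513701 199.82701361]]
```

View pics/w6.png

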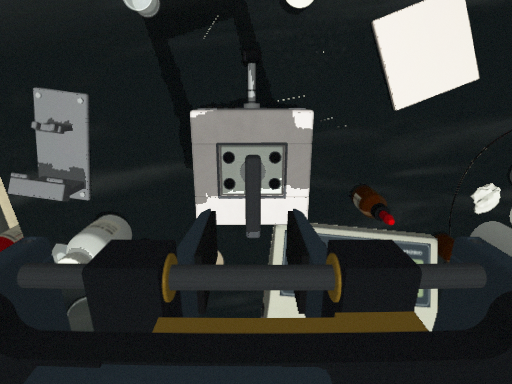

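View pics/d6.png

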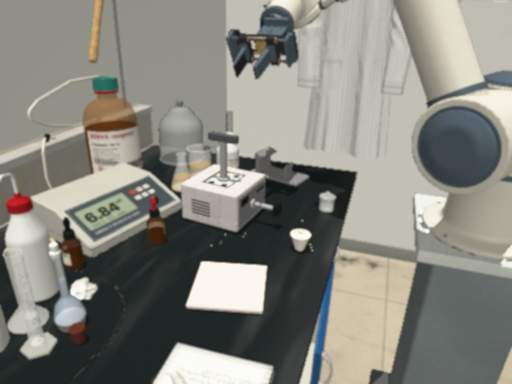

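The puller stands in the socket with its handle at about (253,197) between the jaws; predicted was (251,200). Next I'll grip the handle and turn it.

Run:
```python
from h import *
t=np.array([.6066,.1513,.180])
print(ctrl.move_l(t,vel=.12,contact_N=8))
ctrl.command_gripper(0.0)
t=ctrl.current_tool_pos()
f0=ctrl.current_contact_force();t0=ctrl.current_wrist_torque()
print('w',ctrl.current_grip_width(),f0,t0)
for a in [20,40,60,75,82,86,90,93,95,97]:
    ctrl.goto(t,R(172.3-a))
    f=ctrl.current_contact_force();m=ctrl.current_wrist_torque()-t0
    print(a,f.round(2),m.round(2),ctrl.current_grip_width(),ctrl.current_t())
    if abs(m[2])>1.0 and a>80: break
snap('side','d7.png');snap('wrist','w7.png')
```

```text
False
w 0.14965722533059447 [0.09247608 0.95982964 1.86494858] [ 0.10606438 -0.03058626  0.01488843]
20 [-0.19 -0.39 -0.01] [ 0.   -0.13  0.01] 0.1508876096027121 21.8083
40 [ 0.43 -0.79 -0.14] [-0.15 -0.09 -0.03] 0.15041987525494396 22.25
60 [-0.63 -0.03  0.01] [-0.09 -0.01 -0.03] 0.15037781441783446 22.6917
75 [ 0.32  0.16 -0.22] [-0.07 -0.03 -0.  ] 0.15355805390547675 23.0583
82 [-0.56  0.78  0.06] [-0.08 -0.03 -0.04] 0.15138470134487728 23.3083
86 [ 0.34  0.43 -1.44] [-0.08 -0.06 -0.02] 0.15054287799514635 23.5583
90 [-0.5  -0.22 -1.02] [-0.07 -0.02 -0.03] 0.15049666356554106 23.8083
93 [ 0.17  0.04 -0.06] [-0.12 -0.01 -0.01] 0.14594513437278803 24.0583
95 [ 0.4  -0.22  0.48] [-0.12 -0.02  0.02] 0.14850744728080797 24.3083
97 [-1.31  0.16  0.68] [-0.13 -0.06 -0.03] 0.14949357794114854 24.5583
```

View pics/w7.png

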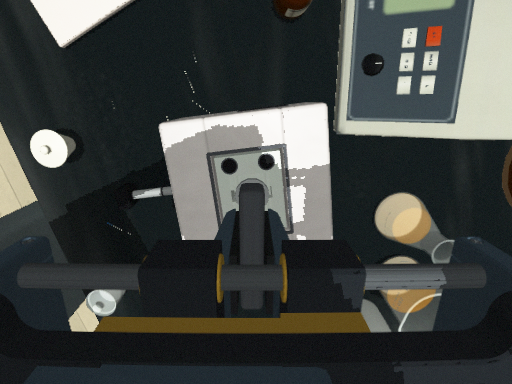

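Run:
```python
from h import *
t=ctrl.current_tool_pos();t0=ctrl.current_wrist_torque()
for a in [99,101,103,105]:
    ctrl.goto(t,R(172.3-a))
    f=ctrl.current_contact_force();m=ctrl.current_wrist_torque()-t0
    print(a,f.round(2),m.round(2),ctrl.current_grip_width(),ctrl.current_t())
    if abs(m[2])>.5: break
print(ctrl.current_tool_pos())
snap('wrist','w8.png')
```

```text
99 [-0.9   0.1  -1.34] [ 0.22  0.23 -0.04] 0.15217912830986738 24.9083
101 [-1.22  1.22 -0.92] [0.1  0.19 0.02] 0.1516311960951855 25.1583
103 [-0.45  1.17 -1.52] [0.17 0.1  0.07] 0.15086230100661924 25.4083
105 [-1.39  1.36 -0.14] [0.31 0.29 0.22] 0.1535962044399618 25.6583
[0.60659138 0.15139999 0.18011682]
```

View pics/w8.png

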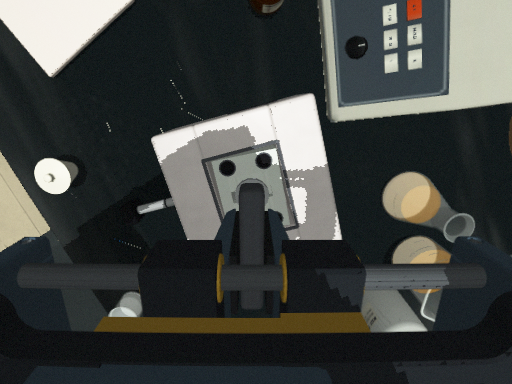

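Run:
```python
from h import *
t=ctrl.current_tool_pos()
ctrl.goto(t,R(172.3-102))
print(ctrl.current_contact_force(),ctrl.current_wrist_torque())
for dz,v in((.010,.03),(.03,.05),(.07,.06),(.105,.1)):
    ctrl.move_l(t+[0,0,dz],vel=v); print(dz,ctrl.current_contact_force().round(2),ctrl.current_wrist_torque().round(2),ctrl.current_tool_pos()[2]-t[2],ctrl.current_grip_width(),ctrl.current_t())
    if ctrl.current_contact_force()[2]<-20: break
snap('side','d9.png');snap('wrist','w9.png')
```

```text
[ 6.58862760e-04 -4.36973354e-01 -8.86723568e-01] [0.1064312  0.11766813 0.00356222]
0.01 [ 0.01  1.03 -6.12] [-0.    0.02 -0.02] 0.009992625147234147 0.15301375943299728 26.4417
0.03 [-0.16  0.39 -6.41] [-0.07 -0.05  0.04] 0.030221691904590647 0.15269332839084274 26.9917
0.07 [-0.03 -0.18 -6.12] [-0.04 -0.04  0.03] 0.06968038813188848 0.15300353956954113 27.8083
0.105 [ 0.32  0.1  -7.66] [0.02 0.   0.03] 0.10465142717074988 0.15081823197761546 28.3083
```

View pics/d9.png

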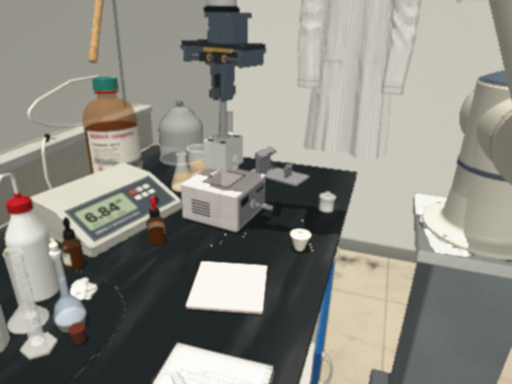

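View pics/w9.png

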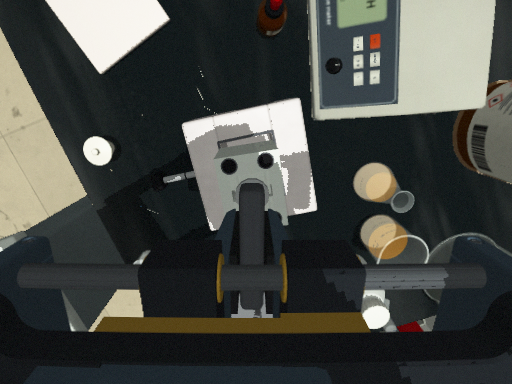

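Run:
```python
from h import *
z=ctrl.current_tool_pos()[2]
ctrl.move_l([.4855,.4212,z],vel=.15)
ctrl.move_l([.4855,.4212,.185],vel=.1)
print(ctrl.current_t(),ctrl.current_tool_pos())
for n in('scene','side'):
    im=snap(n,n[:2]+'10.png');q=proj(campose(n),[.4855,.4212,.09])[0].astype(int);print(q-70)
    a=im[q[1]-70:q[1]+70,q[0]-70:q[0]+70];cv2.imwrite('pics/%s10z.png'%n[:2],cv2.resize(a,None,fx=4,fy=4,interpolation=cv2.INTER_CUBIC))
```

```text
31.675 [0.48585801 0.4214443  0.18571219]
[143 174]
[158 177]
```

View pics/sc10z.png

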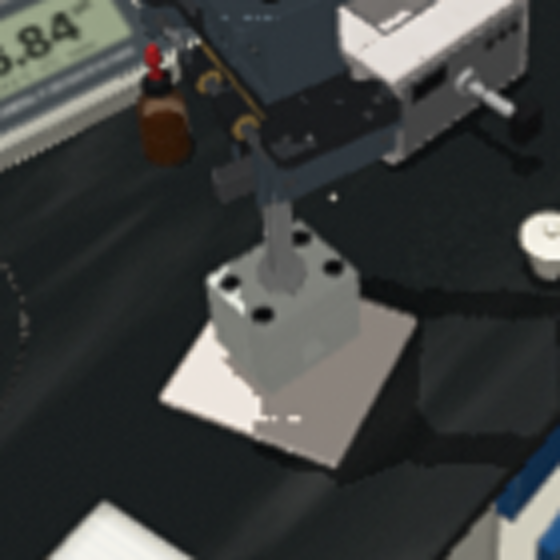

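View pics/si10z.png

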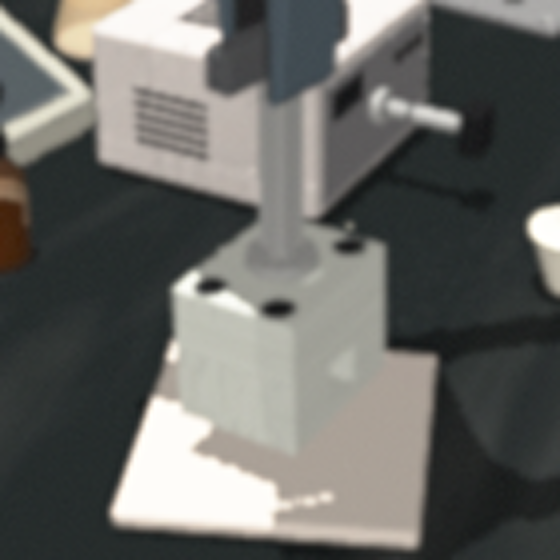

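The block hangs upright over the middle of the tile, with its dot pattern centred near (283,275) in the scene crop. I'll set it down with contact sensing.

Run:
```python
from h import *
p=ctrl.current_tool_pos()
ctrl.move_l([.4855,.4212,.168],vel=.06)
c=ctrl.move_l([.4855,.4212,.156],vel=.02,contact_N=3)
print(c,ctrl.current_tool_pos(),ctrl.current_contact_force())
ctrl.sleep(.2);print(ctrl.current_contact_force(),ctrl.current_tool_pos())
for n in('side',):
    im=snap(n,'si11.png');a=im[177:317,158:298];cv2.imwrite('pics/si11z.png',cv2.resize(a,None,fx=4,fy=4,interpolation=cv2.INTER_CUBIC))
```

```text
True [0.48518254 0.42102447 0.16234645] [ 0.03842201  0.91778977 -2.07484558]
[ 0.65967264 -0.07485939 -1.69336479] [0.48518511 0.42096779 0.1623515 ]
```

View pics/si11z.png

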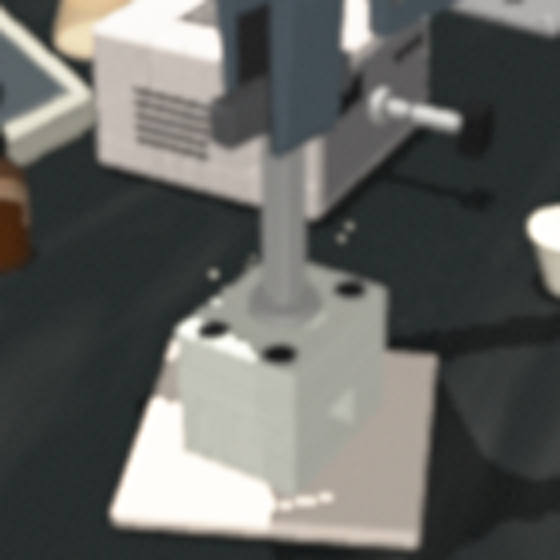

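Run:
```python
from h import *
p=ctrl.current_tool_pos()
print(ctrl.move_l(p-[0,0,.0015],vel=.01,contact_N=6),ctrl.current_contact_force())
ctrl.command_gripper(0.5)
print(ctrl.current_contact_force())
p=ctrl.current_tool_pos()
ctrl.move_l(p+[0,0,.12],vel=.1)
print(ctrl.current_contact_force(),ctrl.current_t())
P=campose('wrist');im=snap('wrist','w12.png')
for n in('scene','side'):
    im=snap(n,n[:2]+'12.png');q=proj(campose(n),[.4855,.4212,.09])[0].astype(int)
    a=im[q[1]-70:q[1]+70,q[0]-70:q[0]+70];print(q-70);cv2.imwrite('pics/%s12z.png'%n[:2],cv2.resize(a,None,fx=4,fy=4,interpolation=cv2.INTER_CUBIC))
```

```text
True [-1.1272413  -1.94191676  7.49274319]
[-0.258053    0.24826159  0.04985398]
[-0.00681689 -0.24425827  0.33508233] 35.05
[143 174]
[158 177]
```

View pics/sc12z.png

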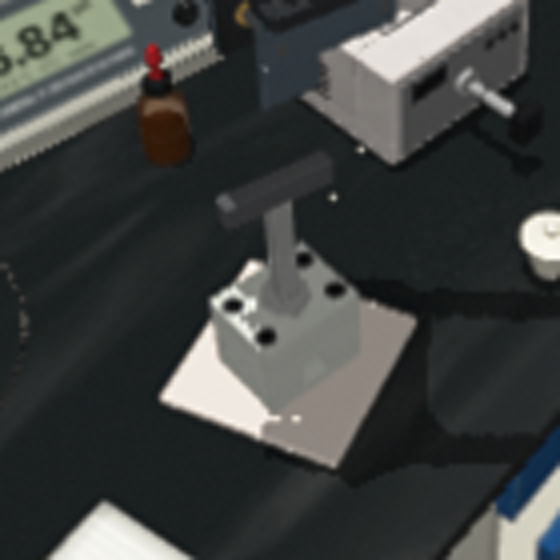

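View pics/si12z.png

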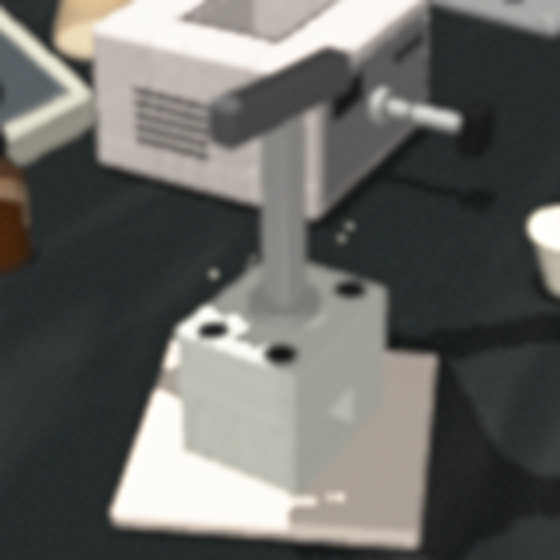

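View pics/w12.png

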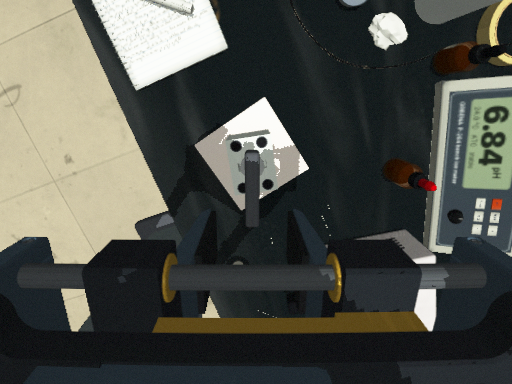

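Run:
```python
from h import *
P=campose('scene');S=campose('side')
W=onz(P,[(143+a/4-.4,174+b/4-.4) for a,b in((234,304),(304,260),(337,289),(266,337))],.076);print(W.mean(0),np.linalg.norm(W-np.roll(W,1,0),axis=1))
print('knob',onz(P,[(143+524/4-.4,174+123/4-.4)],.048),onz(S,[(158+477/4-.4,177+126/4-.4)],.048))
h=tri(P,[(143+276/4-.4,174+188/4-.4)],S,[(158+284/4-.4,177+95/4-.4)]);print('handle',h)
v=W[0]-W[1];print('block y ang',np.degrees(np.arctan2(v[1],v[0])))
```

```text
[0.48597627 0.4206689  0.076     ] [0.03491148 0.05744251 0.03359328 0.05898704]
knob [[0.46869958 0.17077241 0.048     ]] [[0.46826295 0.16602513 0.048     ]]
handle [[0.48554701 0.42056084 0.18090716 0.00121675]]
block y ang 77.9578703426432
```

Run:
```python
from h import *
ctrl.sign_off();print(ctrl.current_t())
```

```text
the job is handed in; nothing more can be done
the job is handed in; nothing more can be done
```

The job is done and handed in at about 35 s on the robot's clock. No verdict is reported, so the result rests on my own checks.

I pulled the lock rod out to its middle click and stood the puller in the socket. Then I regripped its handle from above and turned it about 105° clockwise. I eased it back 3° before lifting the block out and setting it on the tile.

**Last checks before handing in**
- **Block:** it stands upright on the tile, its centre about 1 mm from the tile's measured centre.
- **Puller:** collar down, with the handle centre at 181 mm above the bench (180 mm expected). The handle is about 82° from the block's slot axis.
- **Lock rod:** it measures roughly 15 mm out. The wrist view gave about 14 mm and the scene and side views about 16 mm.
- **Gripper and bystanders:** the gripper is clear of everything, with the force reading at zero. I saw no bystander moved in the pictures, but did not measure them again.

**One thing short of expectation:** the end stop was not felt sharply. The torque had only begun to rise, by about 0.2 Nm, after the 105° turn. By then the block had yawed a few degrees within its play. The lift at a steady 6–8 N showed the lugs were holding.

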